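# Fit the long cartridge fuse into its spring-loaded holder

### The job

Take the longer of the two cartridge fuses from the wooden cradle and fit it in the fuse holder: tilt it, put one end stud under the hood of the spring contact, press the spring back with it, and tip the other end down behind the fixed end contact so that the fuse lies fully down on both saddles, clamped between the contacts. Do not force the spring contact hard against the end of its travel, let go of the fuse, and leave the short fuse and the other things where they are.

Things in the scene. Friction and masses are not known exactly. Their poses are not given: they have to be found in the camera images.
- long_fuse_center (a point): Centre of the long fuse (loose, about 0.25 kg): 156 mm along its x, both ends alike. White ceramic barrel 34 mm diameter, 70 long; then at each end a bare metal cap 38 diameter, 25 long, and a metal stud 16 diameter, 18 long, rim rounded. It starts in either place of the cradle, axis level, 45 mm above the table. Which way its x points does not matter.
- short_fuse_center (a point): Centre of the short fuse, to be left in the cradle: like the long one but 112 mm long (barrel 48, caps 18 each, studs 14 each), same diameters, x along its length.
- cradle: Fixed wooden cradle, 135 mm (x) by 170 mm (y), base 12 mm thick, origin under its centre on the table. The fuses lie along its x at y = +50 and -50 mm, in either order, on V saddles at x = 28 to 58 mm on either side; the middle 56 mm is open down to the base for the fingers.
- holder: Fixed fuse holder, origin on the table under the place for the fuse; x along the fuse axis towards the spring contact, z up. Grey base x = -115 to 135, 84 mm wide, 14 thick. Brass end contact at the -x end: plate 6 mm thick, 44 wide, top 74 above the table, open above; its inner face is clamped anywhere from x = -82 to -74 mm, not reported. Spring housing at x = 103 to 131, 82 high.
- seat (a point): Where the centre of the seated long fuse belongs, within 4 mm along the holder's x: 60 mm above the table over the holder's origin. The caps lie on two V saddles at 36 to 58 mm on either side of it (saddle tops 6 mm below the fuse axis); the 72 mm between them is open down to the base for the fingers.
- pocket (a point): Centre of the brass spring contact's inner face; moves with it (at rest x = 70, z = 60 mm in the holder). Face 44 mm wide, from 18 below to 20 above this point. Hood: roof with underside 16 mm above this point and two cheeks 36 mm apart, reaching 11 mm out towards the fuse; the stud enters from the front. With the fuse tilted 18 degrees (this end low) and its stud tip at this height it goes in freely.
- spring_contact (a joint): Travel of the spring contact, m: 0 at rest, grows as pushed to holder +x, hard stop at 0.020. Force 3 N at rest, 9 N at 10 mm, 12.6 N at 16 mm, 15 N at the stop; over 45 N counts as forced. A seated fuse holds it 4 to 12 mm in; 15 to 17 mm lets the other end pass the end contact in every case. When let go, the spring slides the fuse along the saddles against the end contact.
- contactor: Grey and black contactor, 70x45x78 mm, upright, loose bystander; origin under its centre.
- union_20: White pipe union, 40x51x40 mm, loose bystander; origin under its centre.
- tape_roll: Roll of black tape lying flat, 65 mm diameter, 18 mm high, loose bystander; origin under its centre.
Mind the look-alikes: they are no part of the job. Leave any orange look-alike of the part that bears long_fuse_center alone.

How it is judged:
By the outcome, as a careful person would: the job done as asked, in the order asked, and still so for the second after the job is handed in, with the robot touching nothing.
It also fails if it takes over 50 s, if anything falls off the work surface, if the arm or the gripper's body presses on something with over 40 N, if the wrist force passes 120 N, or if a joint passes its speed limit or range.

### The arm

A 7-joint arm with a two-finger parallel gripper is mounted at the origin on a cart in front of the work surface, level with it; the furniture and walls round the work are solid. World frame = base frame: x ahead of the robot, y to its left, z up, the work surface at z = 0. Lengths are in m, angles in rad, forces in N, time in s.
With the tool pointing down it reaches from about 0.425 to 0.975 m from the base axis. Payload 16.7 kg.
Tool frame: the origin (TCP) lies midway between the tips of the shut fingers; the grasp point (between the pads) lies 19 mm behind it; z points along the fingers, y is the direction in which the jaws open and shut (so a half turn about z gives the same grasp; the last joint's range is limited). The gripper opens to 85 mm and grips with 20 to 120 N. Pads are 22 mm wide; open, the fingers measure 114 mm over their backs; the gripper's body (76 mm by 85 mm) begins 54 mm behind the grasp point. The pads swing forward as they close: fully open they stand 13 mm farther back than shut.
Start: joints at [-1.393, 0.426, 0.074, 1.606, -0.034, 1.111, -0.067], TCP at [0.217, 0.639, 0.231] pointing down, gripper open.
Joint ranges: [-2.85, 2.85], [-0.5, 2.14], [-1.23, 1.37], [0.21, 2.46], [-1.02, 4.16], [0.16, 2.05], [-2.73, 2.73]. Speed limits (rad/s): [1.89, 1.89, 2.39, 2.39, 3.01, 3.01, 3.01].

### API

Orientations are given as a 3x3 rotation matrix whose columns are the frame's x, y, z axes.
In Python, from cell import observe, camera, finish_job gives the robot as it stands.
- The arm moves only by the tool jog_arm, never from a script. Its argument "targets" is one flat list of numbers, 4 for each row, row after row: the shift along the tool's x, y, z in cm, then the turn about the tool's z in degrees. In form: [dx, dy, dz, yaw, dx, dy, dz, yaw, ...]. A call has 1 to 20 rows; each row is the pose to reach, as a shift and turn from the pose commanded when the call began, along the tool's axes at that moment; what a row does not reach only later rows make up. A row lasts 1/8 s, in which the tool goes at most 62.5 mm and 10.7 degrees, less where a joint would pass 70% of its speed; a pose out of reach is approached as far as the arm can. A call with a gripper value outside its range is refused whole. "jaw" is the opening, from 0 (shut) to 1 (fully open), set as the call begins (left out, the last holds). The fingers move at their own pace and stop on an object; "force" is the grip in N (left out, the last holds). Time passes only in rows, so rows that repeat a pose let the fingers close. It gives the time, the measured TCP pose, the force and the opening at its end, in the units of the state.
- observe(): the state, without advancing time (a new reading comes with each control period).
- camera(name): name is "scene" or "top" or "wrist"; returns a dict with "pixels" (384x512x3 uint8, blue, green, red), "depth" (384x512 float32, m along the optical axis (not along the pixel's ray), 0 where there is no reading), "intrinsics" (3x3 intrinsics, pixels), "k1" (the pictures are not rectified: a ray, as slopes to the right and down, at radius r is drawn at 1 + k1 r^2 times it, then the intrinsics apply), "origin" and "rotation" of the camera in the world; the wrist camera has in their place "hand_eye" (4x4, takes a point from camera to tool coordinates, whose origin is the TCP and whose axes are the flange's). Camera axes: x right, y up, looking along -z (the intrinsics and any distortion apply to the point x, -y, -z); pixel columns grow to the right and rows downward; lengths in m; the calibration is good to about 2 mm. A picture is of the moment at which its call begins: read the wrist's pose just before it.
- finish_job(): hands the job in, once; it reports no verdict.
The state is a dict: "time_s": time; "joints": joint angles; "dq": joint speeds; "effort": joint torques, N m; "eef_pos": TCP position; "eef_rot": TCP orientation; "wrist_force": force on the tool from outside, world axes, zero at the start; "torque": the same for the moment, N m; "width": opening from 0.0 (shut) to 1.0 (fully open).
Only numpy, scipy, OpenCV 4.12 (cv2) and the standard library are available. Lean on these libraries where they do the work, as an engineer would, in place of code of your own. Each camera call takes 0.05 s, during which the arm holds its last target.

## Working session

There is one attempt and no reset: what is moved stays moved. The work goes in short steps, Python scripts to look and compute and a tool call to move; the robot and the scene stay as the last step left them, time stands still between calls to the robot, and variables do not carry over. Pictures are saved under pics/ and viewed, and the job is handed in when it is done.

Besides the shell and the picture viewer there is one more tool, called after "Request:" by a JSON object that holds its "name" and its "arguments". jog_arm: Moves the arm, as the interface text tells. Its arguments: {"type":"object","properties":{"targets":{"type":"array"},"jaw":{"type":"number"},"force":{"type":"number"}},"required":["targets"]}

```bash
ls; mkdir -p pics; cat > h.py <<'E'
import numpy as np, cv2, pickle
from cell import observe, camera, finish_job
def snap(name,fn=None):
    o=observe(); c=camera(name); c['obs']=o
    if fn: cv2.imwrite('pics/'+fn+'.png',c['pixels']); pickle.dump(c,open('pics/'+fn+'.pkl','wb'))
    return c
def load(fn): return pickle.load(open('pics/'+fn+'.pkl','rb'))
def pose(c):
    if 'hand_eye' in c:
        T=np.eye(4);T[:3,:3]=np.array(c['obs']['eef_rot']).reshape(3,3);T[:3,3]=c['obs']['eef_pos']
        M=T@np.array(c['hand_eye']).reshape(4,4); return M[:3,:3],M[:3,3]
    return np.array(c['rotation']).reshape(3,3),np.array(c['origin'])
def cloud(c):
    K=np.array(c['intrinsics']).reshape(3,3);k1=c['k1'];H,W=c['depth'].shape
    u,v=np.meshgrid(np.arange(W),np.arange(H))
    p=cv2.undistortPoints(np.stack([u,v],-1).reshape(-1,1,2).astype(float),K,np.array([k1,0,0,0,0.])).reshape(H,W,2)
    d=c['depth'];P=np.stack([p[...,0]*d,-p[...,1]*d,-d],-1)
    R,o=pose(c);X=P@R.T+o;X[d<=0]=np.nan;return X
def proj(c,X):
    K=np.array(c['intrinsics']).reshape(3,3);R,o=pose(c);P=(np.atleast_2d(X)-o)@R
    s=np.stack([P[:,0]/-P[:,2],-P[:,1]/-P[:,2]],1);r2=(s**2).sum(1,keepdims=True);s=s*(1+c['k1']*r2)
    return s*[K[0,0],K[1,1]]+[K[0,2],K[1,2]]
E
python3 - <<'E'
from h import *
for n in ['scene','top','wrist']:
    c=snap(n,n+'0'); R,o=pose(c); print(n,o.round(3),R.round(2).tolist(),c['k1'],np.array(c['intrinsics']).round(1).tolist())
    print(c['depth'].min(),c['depth'].max())
print(observe())
E
```

```text
pics
scene [-0.243 -0.596  0.887] [[0.59, 0.55, -0.59], [-0.81, 0.38, -0.45], [-0.02, 0.74, 0.67]] -0.0586897941658442 [[475.4, 0.0, 248.8], [0.0, 475.4, 184.6], [0.0, 0.0, 1.0]]
0.0 3.6462324
top [ 0.393 -0.053  0.956] [[0.01, 1.0, -0.07], [-1.0, 0.02, 0.03], [0.04, 0.07, 1.0]] 0.02991685402463639 [[367.6, 0.0, 262.0], [0.0, 367.6, 195.1], [0.0, 0.0, 1.0]]
0.0 1.9030155
wrist [0.141 0.664 0.373] [[0.32, -0.9, -0.3], [0.95, 0.31, 0.1], [-0.0, -0.31, 0.95]] 0.01990658189605483 [[269.7, 0.0, 256.6], [0.0, 269.7, 195.8], [0.0, 0.0, 1.0]]
0.0 1.6293348
{'time_s': 0.15, 'joints': array([-1.39248277,  0.42659329,  0.07388391,  1.60646356, -0.03415125,
        1.11079684, -0.06707744]), 'dq': array([-0.00067381, -0.00345357,  0.00067964, -0.00157406,  0.00132443,
        0.00011107,  0.00014675]), 'effort': array([ 5.91189819e-03, -9.50324106e+01,  3.76495957e+00, -4.63758767e+01,
        1.95967761e-02,  7.86897959e-03,  3.29602948e-06]), 'eef_pos': array([0.21725271, 0.63874445, 0.23076741]), 'eef_rot': array([[-9.46730052e-01,  3.22028138e-01, -2.93794803e-04],
       [ 3.22028271e-01,  9.46729568e-01, -9.57655381e-04],
       [-3.02477524e-05, -1.00125136e-03, -9.99999498e-01]]), 'wrist_force': array([ 0.23573614, -0.2150115 , -0.76603494]), 'torque': array([ 0.01044452,  0.00658247, -0.01872429]), 'width': 0.9999687686157198}
```

View pics/scene0.png

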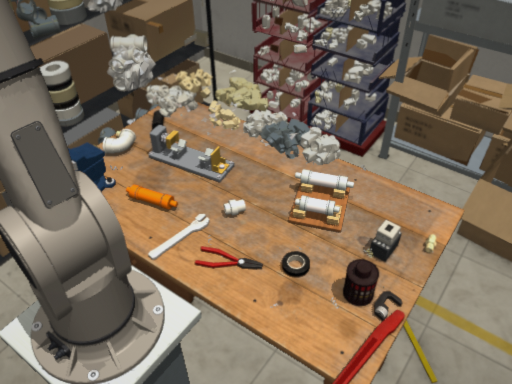

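View pics/top0.png

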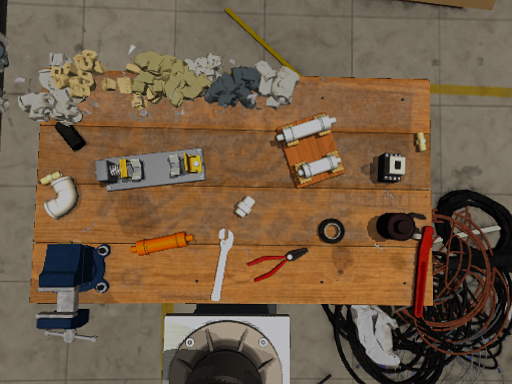

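View pics/wrist0.png

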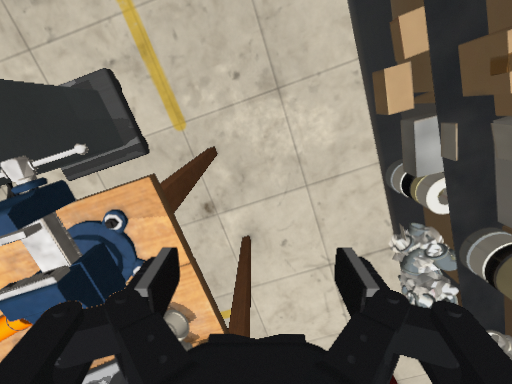

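```bash
python3 - <<'E'
from h import *
c=load('top0');im=c['pixels']
a=cv2.resize(im[135:205,85:215],None,fx=6,fy=6,interpolation=cv2.INTER_CUBIC)
cv2.imwrite('pics/a.png',a)
a=cv2.resize(im[105:195,265:350],None,fx=6,fy=6,interpolation=cv2.INTER_CUBIC)
cv2.imwrite('pics/b.png',a)
c=load('scene0');im=c['pixels']
a=cv2.resize(im[105:235,140:365],None,fx=3.5,fy=3.5,interpolation=cv2.INTER_CUBIC)
cv2.imwrite('pics/c.png',a)
for n,bx in (('top0',[(95,140,210,195),(270,110,350,190)]),('scene0',[(145,105,240,185),(285,160,360,235)])):
    c=load(n);X=cloud(c)
    for (u0,v0,u1,v1) in bx:
        P=X[v0:v1,u0:u1].reshape(-1,3);P=P[np.isfinite(P).all(1)]
        print(n,np.percentile(P[:,2],[1,5,25,50,75,95,99]).round(3))
        for lo in [.008,.03,.05,.065]:
            Q=P[P[:,2]>lo]
            if len(Q)>10:
                r=cv2.minAreaRect(Q[:,:2].astype(np.float32)*1000);print(lo,len(Q),r)
E
```

```text
top0 [-0.004 -0.003 -0.     0.012  0.016  0.079  0.082]
0.008 3460 ((520.3493041992188, 192.7122039794922), (86.80289459228516, 251.98863220214844), 7.7999796867370605)
0.03 1177 ((518.7239990234375, 201.16238403320312), (53.58961486816406, 234.7183074951172), 7.337270736694336)
0.05 812 ((517.5010986328125, 209.13998413085938), (53.201454162597656, 218.58139038085938), 7.337270259857178)
0.065 581 ((515.81884765625, 205.723388671875), (52.68104934692383, 212.66517639160156), 5.993167877197266)
top0 [-0.004 -0.002 -0.     0.01   0.035  0.062  0.064]
0.008 3404 ((588.9046630859375, -201.17816162109375), (202.5886993408203, 157.050048828125), 15.737761497497559)
0.03 1678 ((588.6133422851562, -198.09347534179688), (192.34202575683594, 155.4919891357422), 11.227313041687012)
0.05 1207 ((590.3045043945312, -195.04391479492188), (176.4811553955078, 152.9951171875), 6.953643798828125)
0.065 25 ((578.4131469726562, -206.37289428710938), (108.98170471191406, 106.64010620117188), 19.614341735839844)
scene0 [-0.817 -0.004 -0.002  0.001  0.022  0.068  0.083]
0.008 3056 ((612.680908203125, 255.5389862060547), (294.27764892578125, 351.39453125), 7.890529155731201)
0.03 1620 ((608.2110595703125, 260.533203125), (266.1495361328125, 329.4492492675781), 11.530494689941406)
0.05 876 ((589.7078857421875, 227.01458740234375), (277.2370910644531, 269.6133117675781), 33.94673156738281)
0.065 449 ((589.9068603515625, 218.8994903564453), (257.7685546875, 258.5455322265625), 28.608205795288086)
scene0 [-0.812 -0.004 -0.001  0.008  0.034  0.06   0.063]
0.008 2802 ((617.8029174804688, -192.03909301757812), (263.7288818359375, 155.91192626953125), 19.327245712280273)
0.03 1478 ((610.2255249023438, -194.94778442382812), (229.6846160888672, 155.84817504882812), 20.299457550048828)
0.05 817 ((573.57568359375, -209.43893432617188), (134.6897430419922, 153.90333557128906), 21.153871536254883)
```

View pics/a.png

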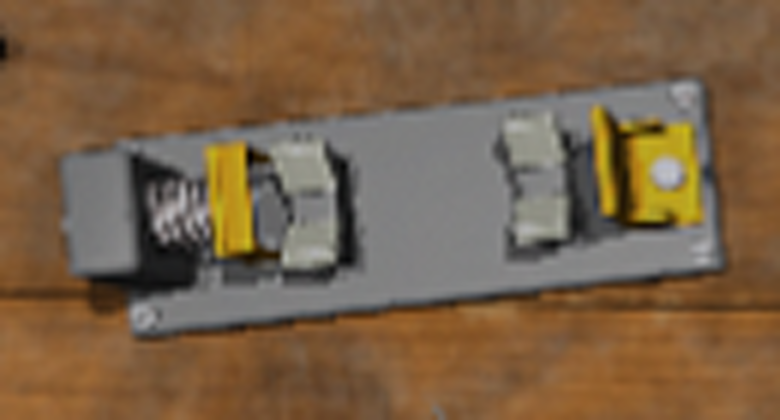

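View pics/b.png

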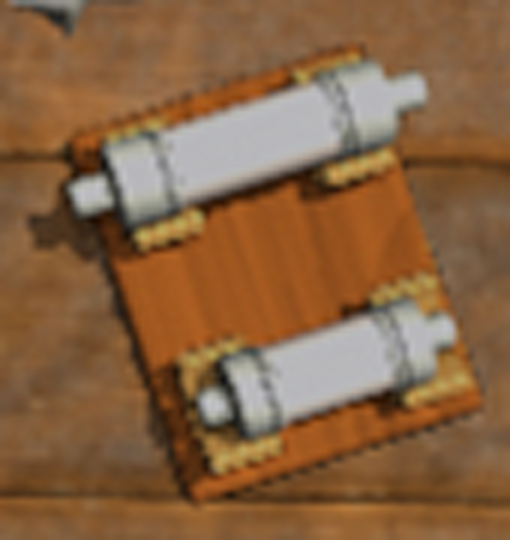

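View pics/c.png

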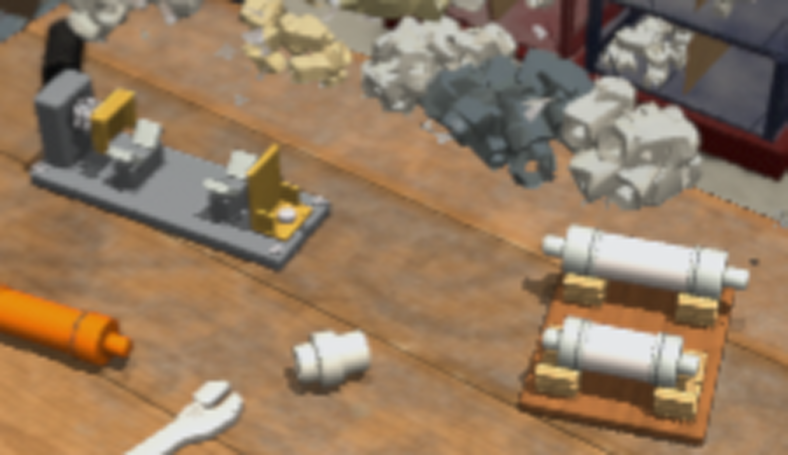

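```bash
cat > m.py <<'E'
from h import *
from scipy.optimize import least_squares
def fitfuse(P,c0,a0,R=None):
    # points near fuse; cyl fit with radii by |s|
    def f(p):
        c=p[:3];d=np.array([np.cos(p[3])*np.cos(p[4]),np.sin(p[3])*np.cos(p[4]),np.sin(p[4])])
        q=P-c;s=q@d;r=np.linalg.norm(q-np.outer(s,d),axis=1)
        a=np.abs(s);R=np.where(a<.035,.017,np.where(a<.060,.019,.008))
        # end: soft
        e=r-R; e=np.where(a>.078,np.hypot(e,a-.078),e)
        return np.clip(e,-.02,.02)
    best=None
    for off in np.linspace(-.012,.012,7):
        d0=np.array([np.cos(a0),np.sin(a0),0])
        r=least_squares(f,np.r_[c0+off*d0,a0,0],loss='soft_l1',f_scale=.002,x_scale=[.01]*3+[.05]*2)
        if best is None or r.cost<best.cost: best=r
    return best.x,best.cost/len(P)
E
python3 - <<'E'
from m import *
for n in ('top0','scene0'):
    X=cloud(load(n)).reshape(-1,3);X=X[np.isfinite(X).all(1)]
    print('table',n,np.median(X[(abs(X[:,0]-.45)<.05)&(abs(X[:,1]+.0)<.05)][:,2]))
    a0=np.radians(108);c0=np.array([.637,-.186,.045]);d=np.array([np.cos(a0),np.sin(a0),0]);m=np.array([-d[1],d[0],0])
    for it in range(3):
        q=X-c0;s=q@d;t=q@m
        P=X[(abs(s)<.095)&(abs(t)<.03)&(X[:,2]>.034)]
        x,c=fitfuse(P,c0,a0);c0=x[:3];a0=x[3];d=np.array([np.cos(a0),np.sin(a0),0]);m=np.array([-d[1],d[0],0])
        s=(P-c0)@d
    print(n,len(P),x[:3].round(4),np.degrees(x[3:]).round(2),c,np.percentile(s,[0,1,99,100]).round(4))
    # holder
    B=X[(X[:,2]>.009)&(X[:,2]<.019)&(X[:,0]>.44)&(X[:,0]<.6)&(X[:,1]>.05)&(X[:,1]<.34)]
    print(cv2.minAreaRect((B[:,:2]*1000).astype(np.float32)))
    H=X[(X[:,2]>.04)&(X[:,0]>.46)&(X[:,0]<.58)&(X[:,1]>.05)&(X[:,1]<.34)]
    a=np.radians(97.6);d=np.array([np.cos(a),np.sin(a)]);o=np.array([.5203,.1927])-.01*d
    s=(H[:,:2]-o)@d;t=(H[:,:2]-o)@[-d[1],d[0]]
    for lo in np.arange(-.12,.14,.004):
        k=(s>=lo)&(s<lo+.004)
        if k.sum()>3: print(round(lo*1000),k.sum(),(t[k].min()*1000).round(),(t[k].max()*1000).round(),(np.percentile(H[k,2],[5,50,95])*1000).round())
E
```

```text
table top0 -0.00020855492550281296
top0 914 [ 0.6244 -0.1933  0.0445] [ 1.1019e+02 -1.0000e-02] 1.910532771685999e-06 [-0.077  -0.0723  0.0776  0.0806]
((520.4562377929688, 190.4979248046875), (86.41376495361328, 247.135986328125), 7.7999796867370605)
-84 53 -21.0 23.0 [42. 64. 74.]
-80 28 -20.0 23.0 [66. 73. 76.]
-60 28 -24.0 26.0 [41. 48. 53.]
-56 24 -25.0 25.0 [41. 49. 54.]
-52 26 -25.0 25.0 [42. 48. 54.]
-48 26 -22.0 27.0 [43. 49. 54.]
-44 23 -23.0 24.0 [42. 50. 54.]
-40 15 -23.0 26.0 [42. 49. 54.]
32 20 -21.0 26.0 [42. 47. 53.]
36 25 -25.0 27.0 [42. 48. 54.]
40 25 -22.0 27.0 [43. 49. 55.]
44 27 -26.0 27.0 [41. 48. 53.]
48 26 -25.0 26.0 [42. 50. 55.]
52 23 -27.0 26.0 [43. 50. 54.]
56 50 -22.0 23.0 [50. 79. 81.]
60 44 -22.0 23.0 [56. 79. 82.]
64 34 -20.0 23.0 [72. 79. 82.]
68 34 -21.0 23.0 [65. 80. 81.]
72 4 -5.0 12.0 [75. 77. 78.]
76 17 -13.0 14.0 [61. 66. 74.]
80 13 -11.0 14.0 [51. 64. 73.]
84 18 -13.0 12.0 [57. 67. 73.]
88 23 -11.0 13.0 [50. 67. 74.]
92 19 -11.0 15.0 [51. 65. 73.]
96 50 -22.0 24.0 [54. 67. 76.]
100 92 -25.0 26.0 [43. 76. 82.]
104 45 -25.0 27.0 [69. 81. 84.]
108
[... 724 characters left out ...]
1.0 29.0 [42. 45. 52.]
40 8 -21.0 30.0 [44. 50. 52.]
44 12 -21.0 26.0 [41. 49. 54.]
48 11 -18.0 27.0 [41. 47. 52.]
52 13 -21.0 28.0 [41. 49. 52.]
56 17 -17.0 26.0 [42. 53. 80.]
60 40 -21.0 25.0 [50. 71. 80.]
64 24 -18.0 26.0 [43. 64. 81.]
68 57 -19.0 27.0 [47. 63. 80.]
72 25 -22.0 24.0 [43. 59. 80.]
76 5 10.0 22.0 [44. 68. 77.]
84 6 -4.0 17.0 [55. 65. 72.]
88 6 -1.0 9.0 [67. 71. 73.]
92 9 -7.0 18.0 [53. 65. 70.]
96 18 -6.0 18.0 [56. 68. 79.]
100 48 -20.0 27.0 [44. 65. 80.]
104 49 -21.0 28.0 [43. 73. 83.]
108 28 -22.0 27.0 [48. 78. 83.]
112 24 -21.0 28.0 [44. 79. 84.]
116 28 -18.0 28.0 [48. 79. 83.]
120 21 -16.0 27.0 [47. 78. 83.]
124 19 -19.0 27.0 [44. 75. 82.]
128 5 -14.0 22.0 [47. 77. 78.]
```

Candidates in the top picture: the white fuse at (307,130), the white fuse at (320,166) and the orange look-alike at (162,244). The fuse at (307,130) fits the 156 mm length and the enlarged crop confirms it is the longer. The spring contact is on the left of the holder, at (125,168). I'll hover over the long fuse now.

Request:
{"name": "jog_arm", "arguments": {"targets": [-65.3,-65.6,5,51,-65.3,-65.6,5,51,-65.3,-65.6,5,51,-65.3,-65.6,5,51,-65.3,-65.6,5,51,-65.3,-65.6,5,51,-65.3,-65.6,5,51,-65.3,-65.6,5,51,-65.3,-65.6,5,51,-65.3,-65.6,5,51,-65.3,-65.6,5,51,-65.3,-65.6,5,51,-65.3,-65.6,5,51,-65.3,-65.6,5,51,-65.3,-65.6,5,51,-65.3,-65.6,5,51,-65.3,-65.6,5,51,-65.3,-65.6,5,51], "jaw": 1}}

```text
time_s: 2.4
eef_pos: [0.6242, -0.1908, 0.1814]
eef_rot: [[-0.347, 0.938, -0.0], [0.938, 0.347, 0.001], [0.001, 0.0, -1.0]]
wrist_force: [0.2, 0.1, -1.1]
width: 0.999
```

```bash
python3 - <<'E'
from m import *
c=snap('wrist','w1');X=cloud(c);o=c['obs']
fx=proj(c,[[.624,-.192,.045]]);print(fx)
X=X.reshape(-1,3);X=X[np.isfinite(X).all(1)]
a0=np.radians(110);c0=np.array([.624,-.192,.0445])
for it in range(3):
    d=np.array([np.cos(a0),np.sin(a0),0]);m=np.array([-d[1],d[0],0])
    q=X-c0;s=q@d;t=q@m
    P=X[(abs(s)<.095)&(abs(t)<.03)&(X[:,2]>.034)&(X[:,2]<.075)]
    x,cc=fitfuse(P,c0,a0);c0=x[:3];a0=x[3]
print(len(P),x[:3].round(4),np.degrees(x[3:]).round(2),cc,np.percentile((P-c0)@d,[0,1,99,100]).round(4))
R=np.array(o['eef_rot']).reshape(3,3);dl=(c0-o['eef_pos'])@R;print('tool delta cm',dl*100,'yaw',np.degrees(np.arctan2(R[1,0],R[0,0])-x[3]))
E
```

```text
[[255.78959766 186.11310473]]
4817 [ 0.6249 -0.1906  0.0445] [ 1.0947e+02 -3.0000e-02] 1.1841302755628407e-06 [-0.0776 -0.072   0.0752  0.0779]
tool delta cm [-0.01593722  0.06646296 13.68252955] yaw 0.8473648151615291
```

View pics/w1.png

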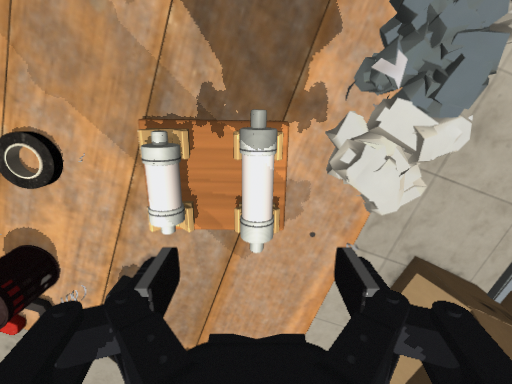

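The wrist picture shows the long fuse centred at (257,185), with the short fuse at (163,185). I'll go down and grip.

Request:
{"name": "jog_arm", "arguments": {"targets": [0,0.1,5,0.8,0,0.1,10,0.8,0,0.1,14,0.8,0,0.1,15.8,0.8,0,0.1,15.8,0.8,0,0.1,15.8,0.8], "jaw": 1}}

```text
time_s: 3.2
eef_pos: [0.6262, -0.1921, 0.025]
eef_rot: [[-0.333, 0.943, 0.002], [0.943, 0.333, -0.0], [-0.001, 0.002, -1.0]]
wrist_force: [-1.1, 0.0, -0.0]
width: 0.999
```

Request:
{"name": "jog_arm", "arguments": {"targets": [0,0,0,0,0,0,0,0,0,0,0,0,0,0,0,0,0,0,0,0,0,0,0,0,0,0,0,0,0,0,0,0], "jaw": 0, "force": 60}}

```text
time_s: 4.2
eef_pos: [0.6254, -0.192, 0.0239]
eef_rot: [[-0.332, 0.943, 0.0], [0.943, 0.332, 0.0], [0.0, 0.0, -1.0]]
wrist_force: [-2.6, 0.8, 8.4]
width: 0.38
```

Request:
{"name": "jog_arm", "arguments": {"targets": [0,0,-4,0,0,0,-9,0,0,0,-15,0,6,0.3,-18,5,12,0.6,-18,11.7,18,0.9,-18,11.7,24,1.2,-18,11.7,30,1.5,-18,11.7,35.2,1.8,-18,11.7,35.2,1.8,-18,11.7,35.2,1.8,-18,11.7,35.2,1.8,-18,11.7]}}

```text
time_s: 5.7
eef_pos: [0.5254, 0.1448, 0.2033]
eef_rot: [[-0.132, 0.991, -0.0], [0.991, 0.132, -0.0], [-0.0, -0.0, -1.0]]
wrist_force: [-0.2, -0.0, -2.8]
width: 0.381
```

```bash
python3 - <<'E'
from m import *
for n in('wrist','top','scene'): c=snap(n,n[0]+'2')
w=load('w2');print(w['obs']['eef_pos'],w['obs']['wrist_force'],w['obs']['width'])
X=cloud(load('t2')).reshape(-1,3);X=X[np.isfinite(X).all(1)];print('over hand z top', X[(abs(X[:,0]-.525)<.05)&(abs(X[:,1]-.146)<.05)][:,2].max())
E
```

```text
[0.5254363  0.14476791 0.20331653] [-0.21231374 -0.01307458 -2.76631409] 0.3814147043415939
over hand z top 0.6426827000943471
```

View pics/w2.png

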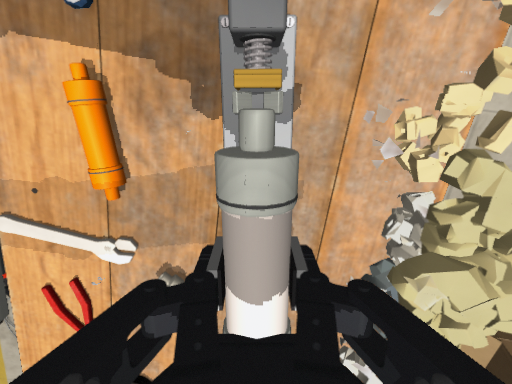

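View pics/s2.png

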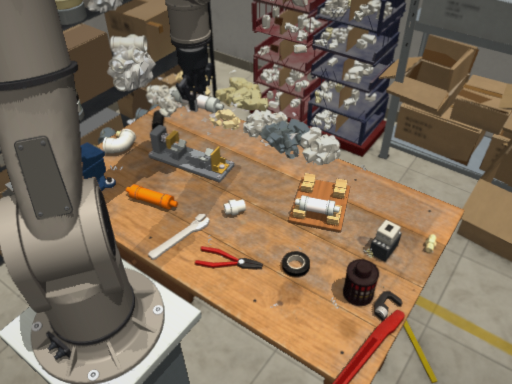

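The wrist picture shows the held fuse with its spring-side stud at (257,125), in line with the spring contact at (258,77) and the housing at (257,15). I'll measure both next.

```bash
cat >> m.py <<'E'
O=np.array([.5208,.1805]);A=np.radians(97.6)
def toH(X,O=O,A=A):
    d=np.array([np.cos(A),np.sin(A)]);q=X[...,:2]-O
    return np.stack([q@d,q@[-d[1],d[0]],X[...,2]],-1)
def fusefromwrist(c,tilt0=0,show=True):
    X=cloud(c).reshape(-1,3);X=X[np.isfinite(X).all(1)]
    R=np.array(c['obs']['eef_rot']).reshape(3,3);p=np.array(c['obs']['eef_pos'])
    q=(X-p)@R # tool coords, fuse along x, z down
    return X,q,R,p
E
python3 - <<'E'
from m import *
c=load('w2');X,q,R,p=fusefromwrist(c)
# fuse: tool coords
k=(abs(q[:,1])<.024)&(q[:,2]>-.06)&(q[:,2]<.01)&(q[:,0]>.0)&(q[:,0]<.1)
Q=q[k];Q=Q.copy()
x,cc=fitfuse(Q,np.array([0,0,-.021]),0.)
print('fuse in tool',x[:3].round(4),np.degrees(x[3:]).round(2),cc,len(Q),Q[:,0].max())
for s in np.arange(.02,.1,.005):
    kk=(Q[:,0]>s)&(Q[:,0]<s+.005)
    if kk.sum()>5: print(round(s,3),kk.sum(),Q[kk,2].min().round(4),np.median(Q[kk][abs(Q[kk,1])<.003,2]).round(4))
H=toH(X)
# pocket
for lo,hi,nm in((.074,.09,'tops'),(.009,.019,'base'),(.04,.056,'sad')):
    k=(H[:,2]>lo)&(H[:,2]<hi)&(abs(H[:,1])<.06)&(H[:,0]>.03)&(H[:,0]<.15)
    G=H[k];print(nm,k.sum())
    h,e=np.histogram(G[:,0],np.arange(.03,.15,.004))
    for a,b in zip(e,h):
        if b>5:
            t=G[(G[:,0]>=a)&(G[:,0]<a+.004)];print(round(a*1000),b,(np.percentile(t[:,1],[1,99])*1000).round(1),(np.median(t[:,2])*1000).round(1))
E
```

```text
fuse in tool [ 0.0014  0.     -0.0215] [0.03 1.11] 3.669804681743572e-06 13933 0.07942224125026248
0.02 686 -0.039 -0.0377
0.025 709 -0.0393 -0.0377
0.03 737 -0.0391 -0.0377
0.035 665 -0.041 -0.0391
0.04 914 -0.0414 -0.0396
0.045 952 -0.0409 -0.0394
0.05 975 -0.0412 -0.0394
0.055 1036 -0.0411 -0.0394
0.06 1151 -0.0405 -0.0294
0.065 432 -0.0302 -0.0284
0.07 453 -0.0303 -0.0283
0.075 418 -0.0302 -0.0282
tops 2919
58 96 [-21.7  20.4] 79.7
62 240 [-22.5  20.3] 79.9
66 223 [-22.3  20.2] 80.1
70 216 [-22.2  20.1] 79.7
74 139 [-22.2  20.1] 79.5
102 249 [-23.1  21.7] 78.4
106 333 [-24.5  23.1] 81.5
110 308 [-25.4  23.2] 81.8
114 335 [-25.2  22.7] 81.9
118 326 [-25.   23.9] 81.8
122 339 [-24.9  23.7] 81.6
126 104 [-24.7  23.7] 81.5
base 3241
30 109 [-42.2  41. ] 13.9
34 117 [-42.1  40.8] 13.7
38 63 [-41.8  40.4] 13.9
42 84 [-41.7  40.3] 13.8
46 78 [-41.6  40. ] 13.9
50 65 [-42.8  39.8] 13.8
54 84 [-42.6  39.7] 14.1
58 172 [-42.2  40.9] 13.9
62 161 [-41.8  40.6] 14.0
66 93 [-41.8  40.4] 13.7
70 99 [-41.6  40. ] 13.9
74 100 [-41.4  39.9] 13.8
78 101 [-42.5  39.7] 13.9
82 151 [-42.3  40.9] 14.0
86 213 [-42.1  40.6] 13.9
90 201 [-41.9  40.4] 13.9
94 200 [-41.6  40.1] 13.8
98 202 [-41.5  39.9] 13.6
102 201 [-41.3  39.7] 13.7
106 135 [-41.9  39.7] 13.7
110 126 [-42.3  40.7] 13.7
114 107 [-42.   40.5] 13.5
118 94 [-41.8  40.2] 14.1
122 101 [-41.5  39.9] 13.9
126 84 [-41.3  39.8] 16.6
130 76 [-42.2  40.7] 14.9
134 24 [-40.6  38.9] 13.3
sad 855
38 61 [-27.   24.4] 52.0
42 135 [-26.7  24.2] 49.5
46 149 [-26.5  25.2] 49.5
50 151 [-26.5  25.1] 49.6
54 169 [-26.3  25. ] 49.7
58 57 [-26.4  24.3] 48.6
78 8 [ 6.2 10. ] 53.2
82 6 [-10.4   9.9] 53.2
86 13 [-12.2   9.1] 52.7
90 11 [-11.2   9. ] 53.1
94 11 [-11.1   9.5] 51.4
98 11 [-12.    9.7] 52.9
102 66 [-24.1  22.3] 49.0
```

```bash
python3 - <<'E'
from m import *
c=load('w2');X,q,R,p=fusefromwrist(c)
H=toH(X);print('tcp H',toH(np.array(p)), 'toolx ang',np.degrees(np.arctan2(R[1,0],R[0,0])))
for nm,z0,z1,x0,x1 in(('pocket',.076,.085,.05,.085),('house',.079,.086,.09,.14),('sad',.044,.057,.03,.065),('base',.01,.017,.12,.145)):
    k=(H[:,2]>z0)&(H[:,2]<z1)&(abs(H[:,1])<.03)&(H[:,0]>x0)&(H[:,0]<x1)
    h,e=np.histogram(H[k,0],np.arange(x0,x1,.001));print(nm,list(zip((e[:-1]*1000).round().astype(int).tolist(),h.tolist())))
# end plate from top0
X=cloud(load('top0')).reshape(-1,3);H=toH(X[np.isfinite(X).all(1)])
for nm,z0,z1,x0,x1 in(('plate',.068,.079,-.1,-.06),('pocket',.076,.085,.05,.085),('sad+',.044,.057,.03,.065),('sad-',.044,.057,-.065,-.03)):
    k=(H[:,2]>z0)&(H[:,2]<z1)&(abs(H[:,1])<.03)&(H[:,0]>x0)&(H[:,0]<x1)
    h,e=np.histogram(H[k,0],np.arange(x0,x1,.001));print(nm,np.mean(H[k,1]),[z for z in zip((e[:-1]*1000).round().astype(int).tolist(),h.tolist()) if z[1]])
E
```

```text
tcp H [-3.60313789e-02  1.30227730e-04  2.03316528e-01] toolx ang 97.60889660779375
pocket [(50, 0), (51, 0), (52, 0), (53, 0), (54, 0), (55, 0), (56, 0), (57, 0), (58, 0), (59, 0), (60, 47), (61, 48), (62, 48), (63, 48), (64, 74), (65, 70), (66, 46), (67, 48), (68, 50), (69, 79), (70, 62), (71, 48), (72, 48), (73, 58), (74, 83), (75, 53), (76, 0), (77, 0), (78, 0), (79, 0), (80, 0), (81, 0), (82, 0), (83, 0)]
house [(90, 0), (91, 0), (92, 0), (93, 0), (94, 0), (95, 0), (96, 0), (97, 0), (98, 0), (99, 0), (100, 0), (101, 0), (102, 0), (103, 0), (104, 17), (105, 89), (106, 76), (107, 89), (108, 75), (109, 86), (110, 68), (111, 84), (112, 83), (113, 65), (114, 92), (115, 74), (116, 82), (117, 81), (118, 79), (119, 82), (120, 77), (121, 83), (122, 75), (123, 81), (124, 85), (125, 88), (126, 81), (127, 21), (128, 0), (129, 0), (130, 0), (131, 0), (132, 0), (133, 0), (134, 0), (135, 0), (136, 0), (137, 0), (138, 0), (139, 0)]
sad [(30, 0), (31, 0), (32, 0), (33, 0), (34, 0), (35, 0), (36, 0), (37, 5), (38, 13), (39, 15), (40, 15), (41, 18), (42, 24), (43, 30), (44, 29), (45, 30), (46, 31)
[... 564 characters left out ...]
 (59, 10), (60, 6), (61, 6), (62, 16), (63, 6), (64, 8), (65, 9), (66, 5), (67, 13), (68, 7), (69, 10), (70, 5), (71, 10), (72, 8), (73, 6), (74, 3), (75, 1)]
sad+ -0.0007228935536868337 [(35, 2), (36, 6), (37, 7), (38, 5), (39, 4), (40, 5), (41, 2), (42, 8), (43, 5), (44, 5), (45, 6), (46, 3), (47, 9), (48, 1), (49, 8), (50, 5), (51, 7), (52, 4), (53, 5), (54, 9), (55, 4), (56, 5), (57, 4), (59, 1), (60, 6), (62, 1), (63, 1)]
sad- -0.00033937571339715124 [(-58, 1), (-57, 7), (-56, 4), (-55, 8), (-54, 2), (-53, 9), (-52, 2), (-51, 5), (-50, 7), (-49, 4), (-48, 8), (-47, 2), (-46, 7), (-45, 5), (-44, 2), (-43, 8), (-42, 3), (-41, 7), (-40, 3), (-39, 3), (-38, 7), (-37, 3), (-36, 2), (-35, 1)]
```

Request:
{"name": "jog_arm", "arguments": {"targets": [1,0.09,5,0,1,0.09,9,0,1,0.09,12,0,1,0.09,12.3,0,1,0.09,12.3,0], "force": 25}}

```text
time_s: 6.48
eef_pos: [0.5254, 0.1557, 0.0811]
eef_rot: [[-0.133, 0.991, 0.001], [0.991, 0.133, 0.0], [-0.0, 0.001, -1.0]]
wrist_force: [0.2, 0.7, -3.1]
width: 0.379
```

```bash
cat >> m.py <<'E'
def handfuse(c,verbose=True):
    X,q,R,p=fusefromwrist(c)
    best=None
    for t0 in (0,10,20,-10):
        a=np.radians(t0); d=np.array([np.cos(a),0,np.sin(a)])
        u=q-[0,0,-.0215]; s=u@d; r=np.linalg.norm(u-np.outer(s,d),axis=1)
        k=(abs(q[:,1])<.022)&(r<.026)&(s>.012)&(s<.088)
        x,cc=fitfuse2(q[k],a)
        if best is None or cc<best[1]: best=(x,cc,k.sum())
    x=best[0]; print('hand fuse c(mm)',(x[:3]*1000).round(1),'yaw,tilt',np.degrees(x[3:]).round(1),'cost',best[1],best[2])
    return x
def fitfuse2(P,t0):
    def f(p):
        c=p[:3];d=np.array([np.cos(p[3])*np.cos(p[4]),np.sin(p[3])*np.cos(p[4]),np.sin(p[4])])
        q=P-c;s=q@d;r=np.linalg.norm(q-np.outer(s,d),axis=1);a=np.abs(s)
        R=np.where(a<.035,.017,np.where(a<.060,.019,.008));e=r-R;e=np.where(a>.078,np.hypot(e,a-.078),e)
        return np.clip(e,-.02,.02)
    b=None
    for off in (-.006,0,.006):
        r=least_squares(f,[off,0,-.0215,0,t0],loss='soft_l1',f_scale=.002,x_scale=[.01]*3+[.05]*2)
        if b is None or r.cost<b.cost:b=r
    return b.x,b.cost/len(P)
E
python3 - <<'E'
from m import *
c=snap('wrist','w3');print(c['obs']['eef_pos'],toH(np.array(c['obs']['eef_pos']))*1000,c['obs']['wrist_force']);handfuse(load('w2'));handfuse(c)
E
```

```text
[0.52539157 0.15569027 0.08112792] [-25.19905303  -1.26998904  81.1279227 ] [ 0.17134858  0.71450106 -3.05925434]
hand fuse c(mm) [  1.3   0.  -21.1] yaw,tilt [0.1 0.6] cost 5.184582386326581e-07 10162
hand fuse c(mm) [  1.4   0.1 -20.9] yaw,tilt [-0.1  0.4] cost 6.911347252644765e-07 8000
```

Request:
{"name": "jog_arm", "arguments": {"targets": [0,0,0.4,0,0,0,0.8,0,0,0,1.1,0,0,0,1.4,0,0,0,1.6,0,0,0,1.6,0], "force": 20}}

```text
time_s: 7.28
eef_pos: [0.5251, 0.1575, 0.0647]
eef_rot: [[-0.135, 0.991, 0.001], [0.991, 0.135, 0.002], [0.002, 0.001, -1.0]]
wrist_force: [-1.6, 6.8, 7.3]
width: 0.381
```

```bash
python3 - <<'E'
from m import *
c=snap('wrist','w4');print(toH(np.array(c['obs']['eef_pos']))*1000,c['obs']['wrist_force']);handfuse(c)
E
```

```text
[-23.40686097  -1.17450815  64.69431974] [-1.55067645  6.78353319  7.31989208]
hand fuse c(mm) [  6.7   0.2 -21.8] yaw,tilt [0.  9.9] cost 1.9457512025016585e-06 10496
```

View pics/w4.png

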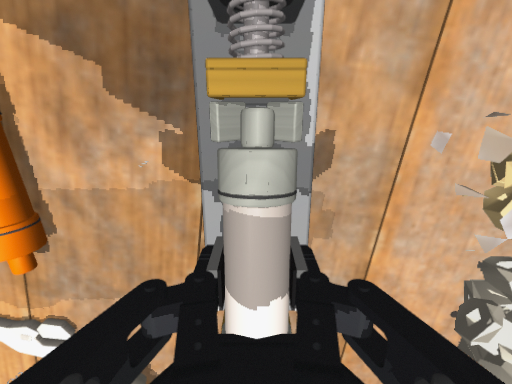

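```bash
python3 - <<'E'
from m import *
for f in('w3','w4'):
    c=load(f);X,q,R,p=fusefromwrist(c);H=toH(X)*1000
    k=(abs(H[:,1]+1)<3)&(H[:,0]>0)&(H[:,0]<80)&(H[:,2]>35);G=H[k]
    for a in range(0,80,3):
        g=G[(G[:,0]>=a)&(G[:,0]<a+3)]
        if len(g): print(f,a,len(g),np.percentile(g[:,2],[2,50,98]).round(1))
E
```

```text
w3 0 87 [117.5 118.7 119.9]
w3 3 93 [117.7 118.8 119.9]
w3 6 90 [117.8 118.9 119.8]
w3 9 75 [117.7 119.1 120.4]
w3 12 92 [119.5 120.4 121.5]
w3 15 102 [119.4 120.8 122.1]
w3 18 106 [119.2 120.5 121.6]
w3 21 108 [119.5 120.7 121.7]
w3 24 110 [119.5 120.6 121.6]
w3 27 113 [119.4 120.5 121.5]
w3 30 115 [119.4 120.6 121.6]
w3 33 127 [119.3 120.4 121.6]
w3 36 167 [107.3 110.1 120.5]
w3 39 99 [108.  109.5 110.8]
w3 42 105 [108.3 109.4 110.7]
w3 45 100 [108.3 109.5 110.8]
w3 48 114 [108.2 109.5 110.7]
w3 51 119 [107.4 109.3 110.8]
w3 54 57 [ 35.9  37.3 108. ]
w3 57 15 [35.2 36.1 37.5]
w3 60 68 [78.3 79.7 81.1]
w3 63 76 [78.7 80.  81.4]
w3 66 84 [78.8 79.8 81.2]
w3 69 79 [78.7 80.  81.5]
w3 72 80 [78.2 79.9 81.2]
w3 75 57 [71.9 78.9 80.4]
w3 78 21 [68.2 73.  74.3]
w4 0 89 [ 98.8  99.8 101. ]
w4 3 84 [ 97.8  99.3 100.4]
w4 6 81 [ 97.9  99.  100. ]
w4 9 93 [97.4 98.7 99.8]
w4 12 90 [97.  98.1 99.5]
w4 15 74 [ 97.2  98.9 100.6]
w4 18 92 [ 98.4  99.4 100.6]
w4 21 109 [ 97.4  99.  100.1]
w4 24 101 [97.2 98.4 99.9]
w4 27 108 [97.  98.1 99. ]
w4 30 112 [96.7 97.7 98.9]
w4 33 108 [95.8 97.1 98.6]
w4 36 115 [95.4 96.8 98.2]
w4 39 141 [83.5 85.5 97.3]
w4 42 92 [83.6 84.8 86.3]
w4 45 93 [83.2 84.5 85.9]
w4 48 97 [82.6 84.  85.5]
w4 51 97 [82.  83.8 85.1]
w4 54 94 [36.4 83.  84.4]
w4 57 20 [35.1 36.1 37.7]
w4 60 82 [78.3 79.6 81. ]
w4 63 109 [78.3 79.9 81.4]
w4 66 102 [78.6 79.9 81.2]
w4 69 108 [78.7 79.9 81.3]
w4 72 109 [78.6 80.  81. ]
w4 75 73 [72.3 78.7 80.8]
w4 78 39 [71.6 73.2 74.4]
```

The fuse pivots in the grip, about 10° so far. In the picture its tip, at (257,110), is still clear of the hood at (257,80). I'll continue the tilt, backing off a little.

Request:
{"name": "jog_arm", "arguments": {"targets": [-0.3,0,0,0,-0.5,0,0.2,0,-0.5,0,0.5,0,-0.5,0,0.8,0,-0.5,0,1.1,0,-0.5,0,1.1,0]}}

```text
time_s: 8.07
eef_pos: [0.5263, 0.1524, 0.0539]
eef_rot: [[-0.135, 0.991, 0.002], [0.991, 0.135, 0.002], [0.001, 0.002, -1.0]]
wrist_force: [-0.6, 7.1, 6.6]
width: 0.383
```

```bash
cat >> m.py <<'E'
def prof(c,x0=-10,x1=95,st=3,tw=3):
    X,q,R,p=fusefromwrist(c);H=toH(X)*1000
    k=(abs(H[:,1]+1)<tw)&(H[:,2]>35)&(H[:,2]<150);G=H[k]
    for a in range(x0,x1,st):
        g=G[(G[:,0]>=a)&(G[:,0]<a+st)]
        if len(g)>2: print(a,len(g),np.percentile(g[:,2],[2,50,98]).round(1).tolist(),end='; ')
    print()
def rep(fn):
    c=snap('wrist',fn);o=c['obs'];print('t',o['time_s'],'tcpH',(toH(np.array(o['eef_pos']))*1000).round(1),'F',np.round(o['wrist_force'],1),'w',round(o['width'],3));handfuse(c);prof(c);return c
E
python3 -c "
from m import *
rep('w5')"
```

```text
t 8.075 tcpH [-28.6  -1.7  53.9] F [-0.6  7.1  6.6] w 0.383
hand fuse c(mm) [  3.4   0.1 -21.3] yaw,tilt [-0.1 20.8] cost 1.3328784404903658e-07 9075
-10 92 [85.3, 86.7, 88.5]; -7 89 [84.4, 85.7, 87.5]; -4 94 [83.0, 84.6, 86.0]; -1 92 [81.8, 83.6, 84.8]; 2 84 [81.0, 82.3, 83.6]; 5 94 [79.7, 81.3, 82.7]; 8 91 [78.9, 80.3, 81.7]; 11 83 [77.9, 79.2, 80.7]; 14 84 [78.7, 79.7, 80.7]; 17 92 [77.3, 78.8, 80.4]; 20 91 [76.2, 77.6, 78.9]; 23 92 [74.5, 76.3, 77.9]; 26 91 [74.1, 75.2, 76.6]; 29 90 [72.5, 74.1, 75.6]; 32 91 [71.7, 73.2, 74.7]; 35 120 [58.7, 71.1, 73.1]; 38 77 [57.6, 59.2, 60.5]; 41 72 [56.9, 58.0, 59.4]; 44 83 [55.3, 56.9, 58.2]; 47 70 [36.4, 55.4, 56.8]; 50 66 [35.7, 36.8, 38.3]; 53 66 [35.9, 36.8, 38.2]; 56 44 [35.7, 36.7, 38.6]; 59 63 [78.4, 79.5, 81.3]; 62 130 [78.2, 79.9, 81.2]; 65 123 [78.6, 79.9, 81.2]; 68 133 [78.4, 79.9, 81.2]; 71 132 [78.4, 79.9, 81.2]; 74 102 [77.9, 79.5, 81.1]; 77 59 [71.5, 72.9, 74.1]; 80 133 [64.6, 66.2, 74.1]; 83 102 [64.1, 72.5, 74.2]; 86 172 [64.1, 66.3, 74.5]; 89 85 [64.4, 72.4, 74.3]; 92 3 [64.6, 65.9, 66.2];
```

View pics/w5.png

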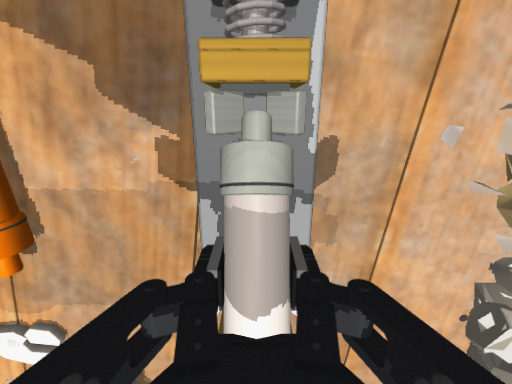

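Request:
{"name": "jog_arm", "arguments": {"targets": [0,0,0,0,0,0,0,0,0,-0.09,-0.7,0,0,-0.09,-1.4,0,0,-0.09,-1.4,0,0,-0.09,-1.4,0], "force": 100}}

```text
time_s: 8.88
eef_pos: [0.5244, 0.1509, 0.0672]
eef_rot: [[-0.134, 0.991, -0.0], [0.991, 0.134, -0.0], [-0.0, -0.0, -1.0]]
wrist_force: [0.0, 0.4, -4.1]
width: 0.375
```

```bash
python3 -c "
from m import *
rep('w6')"
```

```text
t 8.875 tcpH [-29.8   0.3  67.2] F [ 0.   0.4 -4.1] w 0.375
hand fuse c(mm) [  3.4   0.  -21.2] yaw,tilt [-0.  19.1] cost 1.3539089758535604e-07 9197
-10 93 [98.5, 100.1, 101.5]; -7 93 [97.6, 99.0, 100.5]; -4 88 [96.5, 98.1, 99.8]; -1 90 [95.7, 97.1, 98.4]; 2 89 [94.4, 95.9, 97.4]; 5 91 [93.5, 95.0, 96.5]; 8 88 [92.6, 94.0, 95.3]; 11 76 [92.6, 93.7, 95.0]; 14 94 [92.6, 93.9, 95.0]; 17 100 [91.2, 92.9, 94.3]; 20 95 [90.1, 91.8, 93.3]; 23 95 [89.5, 90.8, 92.2]; 26 96 [88.7, 89.7, 90.8]; 29 97 [87.1, 88.8, 90.1]; 32 98 [86.1, 87.8, 89.1]; 35 123 [73.5, 75.5, 87.6]; 38 73 [72.2, 73.9, 75.9]; 41 83 [70.7, 72.9, 74.4]; 44 73 [70.2, 71.8, 73.7]; 47 77 [35.9, 70.4, 72.6]; 50 50 [35.4, 36.8, 37.9]; 53 50 [36.1, 37.0, 38.0]; 56 39 [35.3, 36.7, 38.0]; 59 57 [77.7, 79.4, 80.8]; 62 109 [78.6, 79.9, 81.3]; 65 108 [78.6, 80.0, 81.3]; 68 101 [78.6, 79.9, 81.4]; 71 112 [78.3, 79.6, 81.0]; 74 82 [78.5, 79.5, 81.1]; 77 54 [71.9, 73.0, 74.5]; 80 110 [64.2, 65.9, 74.3]; 83 79 [64.3, 72.6, 74.6]; 86 156 [64.3, 66.3, 74.4]; 89 57 [64.5, 72.8, 74.1]; 92 96 [64.0, 65.6, 71.3];
```

Request:
{"name": "jog_arm", "arguments": {"targets": [0,0.1,0.15,0,0.5,0.1,0.27,0,1,0.1,0.27,0,1.5,0.1,0.27,0,1.9,0.1,0.27,0,1.9,0.1,0.27,0]}}

```text
time_s: 9.68
eef_pos: [0.5229, 0.1704, 0.0646]
eef_rot: [[-0.135, 0.991, 0.0], [0.991, 0.135, 0.0], [0.0, 0.0, -1.0]]
wrist_force: [0.3, -0.4, -2.4]
width: 0.373
```

```bash
python3 -c "
from m import *
rep('w7')"
```

```text
t 9.675 tcpH [-10.3  -0.8  64.6] F [ 0.3 -0.4 -2.4] w 0.373
hand fuse c(mm) [41.4 -0.  -9.5] yaw,tilt [ 0.1 16. ] cost 1.1076666690484119e-06 11644
-10 96 [102.8, 104.1, 105.9]; -7 92 [101.8, 103.1, 104.6]; -4 117 [100.8, 102.3, 146.2]; -1 669 [100.4, 144.9, 149.8]; 2 87 [98.9, 100.0, 101.5]; 5 94 [97.8, 99.2, 100.4]; 8 90 [96.5, 98.1, 99.2]; 11 95 [95.4, 97.0, 98.6]; 14 87 [94.4, 95.9, 97.5]; 17 90 [93.5, 95.1, 96.4]; 20 92 [92.5, 93.9, 95.5]; 23 89 [91.6, 92.8, 94.2]; 26 94 [90.6, 91.9, 93.2]; 29 79 [89.7, 90.8, 92.2]; 32 82 [90.3, 91.4, 92.6]; 35 91 [89.5, 90.9, 92.3]; 38 94 [88.4, 89.6, 90.8]; 41 92 [86.8, 88.5, 90.1]; 44 89 [86.4, 87.7, 89.0]; 47 96 [85.4, 86.6, 88.3]; 50 88 [84.5, 85.6, 86.5]; 53 123 [71.6, 84.0, 85.8]; 56 86 [70.1, 72.0, 73.3]; 59 65 [70.2, 78.5, 80.6]; 62 90 [78.6, 79.9, 81.2]; 65 91 [78.8, 79.9, 81.2]; 68 90 [78.6, 79.8, 80.9]; 71 92 [78.5, 79.9, 81.7]; 74 89 [72.6, 79.6, 81.3]; 77 74 [65.6, 73.0, 74.3]; 80 108 [64.5, 65.9, 74.2]; 83 65 [64.6, 73.2, 74.3]; 86 130 [64.4, 66.4, 74.0]; 89 53 [64.6, 72.4, 74.3]; 92 141 [63.9, 66.2, 74.1];
```

View pics/w7.png

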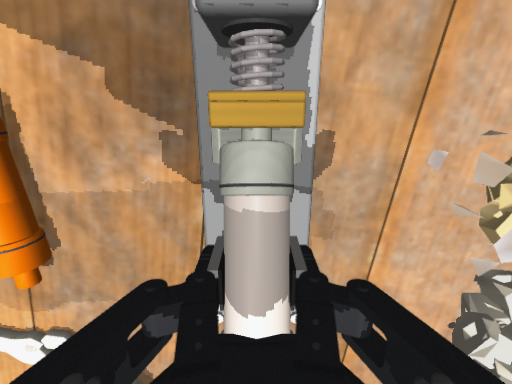

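The stud is entering under the hood, at (257,133) against the hood at (257,108), and it is well centred. I'll press the spring back.

Request:
{"name": "jog_arm", "arguments": {"targets": [0.4,0,0,0,0.8,0,0,0,1.1,0,0,0,1.4,0,0,0,1.4,0,0,0]}}

```text
time_s: 10.35
eef_pos: [0.5212, 0.1828, 0.0646]
eef_rot: [[-0.133, 0.991, 0.0], [0.991, 0.133, -0.001], [-0.001, -0.0, -1.0]]
wrist_force: [1.4, -8.7, -1.0]
width: 0.369
```

```bash
python3 -c "
from m import *
rep('w8');snap('scene','s8');c=load('s8');cv2.imwrite('pics/s8c.png',cv2.resize(c['pixels'][90:200,130:260],None,fx=5,fy=5,interpolation=cv2.INTER_CUBIC))"
```

```text
t 10.35 tcpH [ 2.3 -0.8 64.6] F [ 1.4 -8.7 -1. ] w 0.369
hand fuse c(mm) [41.1  0.  -9.6] yaw,tilt [ 0.  16.2] cost 1.1380438623792935e-06 11625
-10 93 [106.9, 108.5, 109.9]; -7 89 [106.3, 107.3, 108.9]; -4 91 [105.0, 106.4, 107.8]; -1 91 [104.1, 105.4, 107.1]; 2 97 [103.3, 104.4, 105.7]; 5 89 [102.0, 103.4, 104.9]; 8 88 [100.6, 102.4, 103.6]; 11 681 [100.5, 144.4, 149.8]; 14 108 [99.2, 100.5, 149.6]; 17 94 [97.6, 99.2, 100.6]; 20 89 [96.4, 98.2, 99.6]; 23 91 [95.8, 97.2, 98.6]; 26 91 [94.7, 96.2, 97.9]; 29 90 [93.9, 95.2, 96.4]; 32 93 [93.0, 94.1, 95.3]; 35 87 [91.6, 93.1, 94.4]; 38 95 [90.7, 92.1, 93.7]; 41 90 [89.9, 91.1, 92.0]; 44 74 [90.0, 91.5, 92.7]; 47 89 [89.6, 91.0, 92.6]; 50 96 [88.3, 89.8, 91.4]; 53 89 [87.4, 88.7, 90.2]; 56 90 [86.4, 87.9, 89.3]; 59 93 [85.1, 86.8, 87.9]; 62 87 [84.2, 85.6, 86.9]; 65 127 [72.0, 84.5, 85.9]; 68 62 [70.8, 72.6, 80.7]; 71 91 [78.7, 79.9, 80.9]; 74 91 [78.5, 80.0, 81.2]; 77 91 [78.7, 79.9, 81.3]; 80 91 [78.7, 79.8, 81.1]; 83 90 [78.4, 79.6, 80.7]; 86 78 [69.2, 73.1, 74.6]; 89 75 [64.1, 65.8, 72.1]; 92 86 [64.9, 73.0, 74.5];
```

View pics/w8.png

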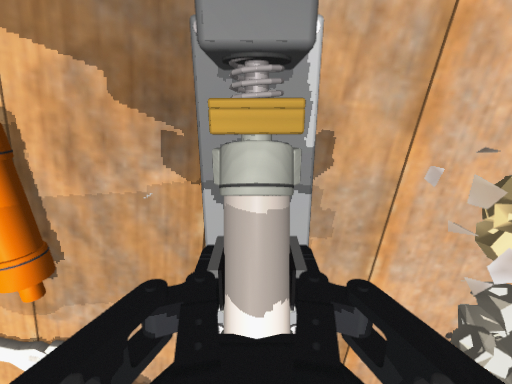

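View pics/s8c.png

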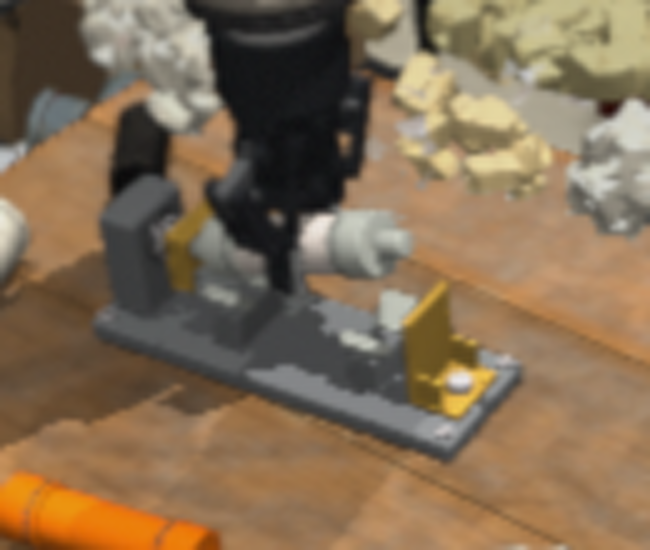

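The scene crop shows the far end raised at (395,240), above and inside the end plate at (430,340). The spring is about 10 mm in at 8.7 N. I'll press a little more, then tip the fuse down with a lighter grip.

Request:
{"name": "jog_arm", "arguments": {"targets": [0.2,0,0,0,0.4,0,0,0,0.4,0,0.4,0,0.45,0,0.8,0,0.45,0,1.2,0,0.45,0,1.2,0], "force": 35}}

```text
time_s: 11.2
eef_pos: [0.521, 0.1866, 0.053]
eef_rot: [[-0.132, 0.991, 0.0], [0.991, 0.132, -0.001], [-0.001, 0.0, -1.0]]
wrist_force: [-2.1, -12.3, 13.2]
width: 0.372
```

```bash
python3 -c "
from m import *
rep('w9');snap('scene','s9');c=load('s9');cv2.imwrite('pics/s9c.png',cv2.resize(c['pixels'][90:200,130:260],None,fx=5,fy=5,interpolation=cv2.INTER_CUBIC))"
```

```text
t 11.2 tcpH [ 6. -1. 53.] F [ -2.1 -12.3  13.2] w 0.372
hand fuse c(mm) [  4.7  -0.  -21.3] yaw,tilt [ 0.  17.1] cost 8.630166703028902e-07 8514
-10 91 [96.0, 97.3, 98.5]; -7 90 [95.3, 96.4, 97.9]; -4 94 [94.0, 95.6, 96.9]; -1 85 [93.0, 94.7, 95.9]; 2 83 [92.6, 93.9, 95.3]; 5 96 [91.7, 93.0, 94.3]; 8 85 [91.0, 92.1, 93.5]; 11 93 [89.9, 91.2, 92.5]; 14 751 [89.5, 135.1, 142.7]; 17 382 [88.3, 135.7, 143.1]; 20 90 [87.1, 88.4, 89.8]; 23 88 [86.4, 87.5, 89.0]; 26 89 [85.4, 86.6, 88.0]; 29 90 [84.7, 85.8, 87.2]; 32 90 [83.5, 84.9, 86.1]; 35 90 [82.3, 83.9, 85.2]; 38 91 [81.7, 83.0, 84.5]; 41 85 [80.9, 82.2, 83.4]; 44 95 [79.9, 81.3, 83.0]; 47 73 [79.9, 81.5, 82.4]; 50 86 [80.4, 81.5, 82.8]; 53 97 [79.2, 80.6, 82.3]; 56 93 [78.3, 79.7, 80.9]; 59 93 [77.3, 78.7, 80.0]; 62 91 [76.4, 77.7, 78.9]; 65 97 [75.5, 76.8, 78.0]; 68 103 [63.6, 76.0, 77.3]; 71 91 [62.1, 64.0, 76.1]; 74 75 [78.6, 79.6, 81.3]; 77 116 [78.6, 79.8, 81.2]; 80 109 [78.6, 79.9, 81.0]; 83 120 [78.7, 79.9, 81.4]; 86 119 [78.6, 79.8, 80.9]; 89 105 [71.7, 78.1, 80.4]; 92 84 [64.3, 71.7, 74.2];
```

View pics/s9c.png

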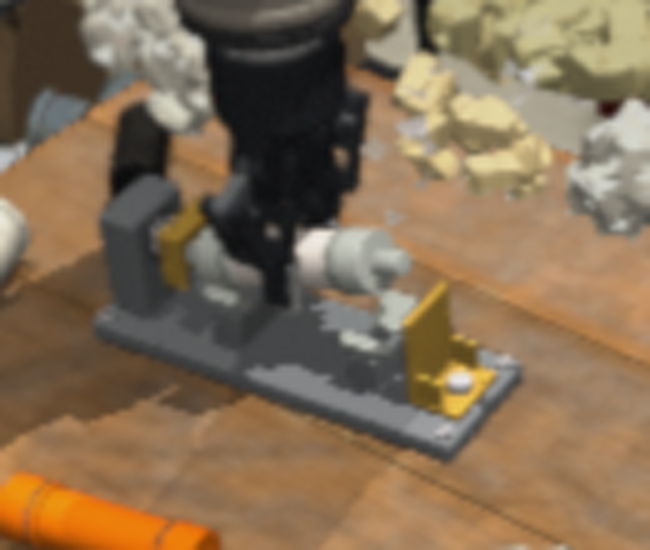

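Request:
{"name": "jog_arm", "arguments": {"targets": [0,0,0.3,0,-0.05,0,0.6,0,-0.1,0,0.9,0,-0.1,0,0.9,0], "force": 25}}

```text
time_s: 11.8
eef_pos: [0.5209, 0.1857, 0.044]
eef_rot: [[-0.133, 0.991, 0.0], [0.991, 0.133, -0.001], [-0.001, 0.0, -1.0]]
wrist_force: [-2.3, -12.1, 11.0]
width: 0.372
```

```bash
python3 -c "
from m import *
rep('w10');snap('scene','s10');c=load('s10');cv2.imwrite('pics/s10c.png',cv2.resize(c['pixels'][90:200,130:260],None,fx=5,fy=5,interpolation=cv2.INTER_CUBIC))"
```

```text
t 11.8 tcpH [ 5.1 -0.8 44. ] F [ -2.3 -12.1  11. ] w 0.372
hand fuse c(mm) [ 54.4   0.1 -16.5] yaw,tilt [0.4 5.5] cost 1.7325119711198107e-06 9517
-10 73 [84.7, 85.8, 86.9]; -7 75 [84.3, 85.5, 86.4]; -4 81 [83.7, 84.9, 86.3]; -1 81 [83.4, 84.5, 85.7]; 2 80 [83.0, 84.2, 85.3]; 5 81 [82.4, 83.7, 84.8]; 8 81 [82.3, 83.3, 84.4]; 11 89 [81.8, 83.0, 118.3]; 14 1023 [82.1, 127.0, 133.8]; 17 106 [81.0, 82.2, 133.6]; 20 90 [80.3, 81.6, 82.7]; 23 88 [80.1, 81.1, 82.5]; 26 94 [79.3, 80.7, 81.9]; 29 93 [79.0, 80.4, 81.8]; 32 92 [78.7, 79.9, 81.1]; 35 94 [78.2, 79.5, 80.5]; 38 96 [77.6, 79.1, 80.4]; 41 77 [77.6, 78.7, 79.8]; 44 90 [79.1, 79.9, 80.8]; 47 102 [78.3, 79.9, 81.4]; 50 101 [77.7, 79.2, 80.2]; 53 101 [77.3, 78.5, 79.9]; 56 102 [76.8, 78.1, 79.3]; 59 99 [76.9, 77.8, 79.1]; 62 113 [76.2, 77.4, 79.0]; 65 159 [63.9, 76.4, 78.4]; 68 96 [63.7, 65.5, 76.8]; 71 55 [64.4, 77.8, 80.3]; 74 127 [78.7, 79.9, 81.2]; 77 132 [78.5, 80.0, 81.1]; 80 128 [78.5, 79.8, 81.1]; 83 128 [78.6, 79.8, 81.2]; 86 142 [78.2, 79.8, 81.4]; 89 109 [71.5, 73.0, 74.8]; 92 114 [64.3, 65.8, 73.1];
```

View pics/s10c.png

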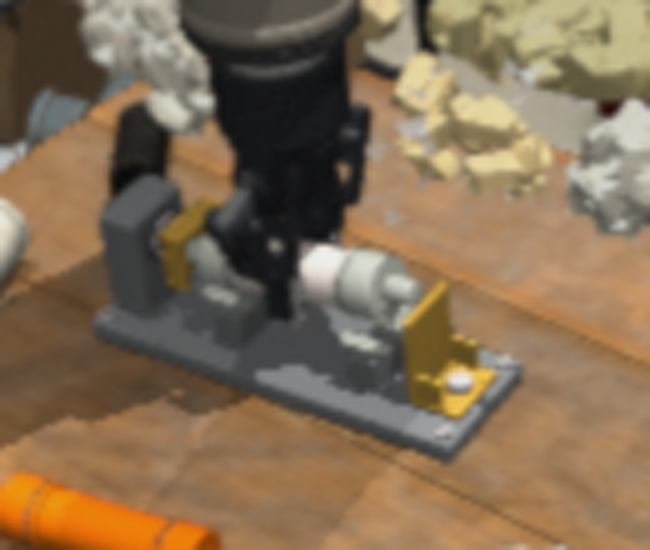

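The tilt is down to about 8° and the fuse has slipped about 3 mm in the grip, leaving the spring about 13 mm in. I'll push 3 mm further with a firmer grip before lowering past the end plate.

Request:
{"name": "jog_arm", "arguments": {"targets": [0,0,-0.1,0,0.2,0,-0.1,0,0.35,0,-0.1,0,0.35,0,-0.1,0], "force": 60}}

```text
time_s: 12.4
eef_pos: [0.5204, 0.189, 0.0448]
eef_rot: [[-0.133, 0.991, 0.0], [0.991, 0.133, -0.002], [-0.002, -0.0, -1.0]]
wrist_force: [-0.4, -12.9, 3.7]
width: 0.372
```

```bash
python3 -c "
from m import *
c=rep('w11')
X,q,R,p=fusefromwrist(c);H=toH(X)*1000
k=(abs(H[:,1]+1)<20)&(H[:,2]>78.0)&(H[:,2]<82)&(H[:,0]>68)&(H[:,0]<96);print(np.histogram(H[k,0],np.arange(68,97)))
"
```

```text
t 12.4 tcpH [ 8.4 -0.7 44.8] F [ -0.4 -12.9   3.7] w 0.372
hand fuse c(mm) [  1.4   0.  -26. ] yaw,tilt [ 0. 16.] cost 1.417975200561924e-06 4490
-10 75 [86.1, 87.2, 88.6]; -7 76 [85.8, 86.8, 87.8]; -4 72 [85.2, 86.4, 87.7]; -1 88 [85.0, 86.0, 87.3]; 2 82 [84.4, 85.4, 86.4]; 5 78 [83.9, 85.0, 86.0]; 8 79 [83.6, 84.5, 85.6]; 11 85 [82.6, 84.1, 85.1]; 14 81 [82.3, 83.5, 84.7]; 17 980 [82.6, 127.7, 134.5]; 20 140 [81.5, 83.3, 135.4]; 23 85 [81.1, 82.2, 83.4]; 26 84 [80.1, 81.7, 83.0]; 29 85 [80.2, 81.3, 82.3]; 32 88 [79.7, 80.9, 82.2]; 35 89 [79.2, 80.3, 81.8]; 38 89 [78.5, 79.8, 80.9]; 41 95 [78.2, 79.4, 80.6]; 44 87 [78.0, 79.1, 80.0]; 47 80 [79.1, 80.1, 81.3]; 50 106 [79.1, 80.2, 81.2]; 53 109 [78.1, 79.3, 80.6]; 56 104 [77.7, 78.9, 80.0]; 59 106 [77.1, 78.5, 79.6]; 62 115 [76.6, 78.1, 79.2]; 65 106 [76.2, 77.5, 78.7]; 68 142 [63.5, 76.8, 78.2]; 71 120 [64.0, 65.7, 77.2]; 74 43 [64.3, 65.6, 79.9]; 77 118 [78.3, 79.8, 81.1]; 80 119 [78.6, 79.9, 81.1]; 83 123 [78.7, 79.7, 81.1]; 86 125 [78.4, 79.8, 80.9]; 89 144 [78.5, 79.7, 81.0]; 92 112 [72.1, 73.4, 79.5]; 
(array([  5,   4,   2,   0,   0,   0,   0,   0, 102, 271, 240, 304, 265,
       250, 310, 310, 211, 311, 313, 316, 234, 295, 318, 317,  92,   0,
         0,   0]), array([68, 69, 70, 71, 72, 73, 74, 75, 76, 77, 78, 79, 80, 81, 82, 83, 84,
       85, 86, 87, 88, 89, 90, 91, 92, 93, 94, 95, 96]))
```

View pics/w11.png

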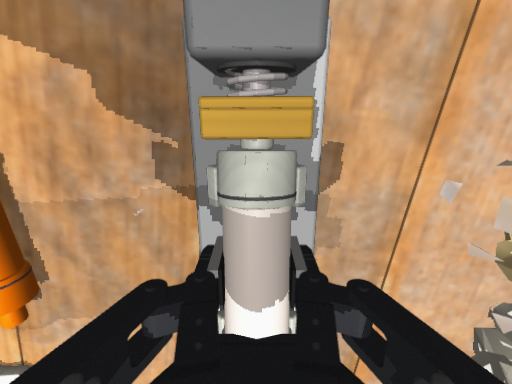

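The picture shows the hood pushed back to (257,117), with the stud under it at (257,143). The spring is now 16.4 mm in, so I'll tip the far end down.

Request:
{"name": "jog_arm", "arguments": {"targets": [0,0,0.25,0,0,0,0.5,0,0,0,0.75,0,0,0,0.9,0,0,0,0.9,0], "force": 35}}

```text
time_s: 13.08
eef_pos: [0.5205, 0.1887, 0.0365]
eef_rot: [[-0.133, 0.991, -0.0], [0.991, 0.133, -0.001], [-0.001, -0.0, -1.0]]
wrist_force: [-6.5, -15.4, 22.2]
width: 0.376
```

```bash
python3 -c "
from m import *
c=rep('w12')
X,q,R,p=fusefromwrist(c);H=toH(X)*1000
k=(abs(H[:,1]+1)<20)&(H[:,2]>78.0)&(H[:,2]<82)&(H[:,0]>68)&(H[:,0]<96);print(np.histogram(H[k,0],np.arange(68,97)))
snap('scene','s12');c=load('s12');cv2.imwrite('pics/s12c.png',cv2.resize(c['pixels'][90:200,130:260],None,fx=5,fy=5,interpolation=cv2.INTER_CUBIC))"
```

```text
t 13.075 tcpH [ 8.2 -0.8 36.5] F [ -6.5 -15.4  22.2] w 0.376
hand fuse c(mm) [ 58.    0.3 -25.7] yaw,tilt [ 0.8 -5.4] cost 2.5412925784875497e-06 13678
-10 67 [75.6, 76.7, 77.7]; -7 67 [75.9, 76.9, 77.7]; -4 70 [75.7, 76.8, 77.9]; -1 73 [75.6, 76.8, 77.7]; 2 64 [75.8, 77.0, 77.8]; 5 74 [75.6, 76.8, 77.9]; 8 73 [75.6, 76.7, 77.7]; 11 81 [75.7, 76.7, 77.5]; 14 71 [75.8, 76.7, 78.0]; 17 1021 [76.4, 119.5, 126.3]; 20 101 [75.5, 76.6, 125.6]; 23 78 [75.5, 76.7, 77.8]; 26 91 [75.7, 76.6, 77.7]; 29 85 [75.7, 76.6, 77.8]; 32 88 [75.6, 76.7, 77.8]; 35 91 [75.6, 76.5, 77.8]; 38 92 [75.6, 76.6, 77.6]; 41 72 [75.9, 77.6, 79.1]; 44 96 [77.2, 78.5, 79.4]; 47 111 [77.1, 78.3, 79.5]; 50 110 [77.0, 78.4, 79.3]; 53 107 [77.1, 78.2, 79.4]; 56 104 [77.0, 78.3, 79.3]; 59 119 [77.0, 78.2, 79.3]; 62 120 [77.1, 78.2, 79.3]; 65 202 [65.1, 76.0, 79.2]; 68 98 [65.8, 67.0, 68.3]; 71 48 [66.1, 67.2, 78.1]; 74 129 [78.3, 79.7, 81.0]; 77 150 [78.8, 79.9, 81.0]; 80 139 [78.8, 79.9, 81.1]; 83 150 [78.5, 79.9, 80.9]; 86 152 [78.5, 79.8, 81.1]; 89 147 [70.8, 73.9, 80.7]; 92 110 [64.2, 66.0, 74.1]; 
(array([  0,   0,   0,   0,   0,   8, 281, 276, 304, 323, 330, 326, 311,
       320, 294, 325, 332, 339, 340, 343, 343, 335,   0,   0,   0,   0,
         0,   0]), array([68, 69, 70, 71, 72, 73, 74, 75, 76, 77, 78, 79, 80, 81, 82, 83, 84,
       85, 86, 87, 88, 89, 90, 91, 92, 93, 94, 95, 96]))
```

View pics/s12c.png

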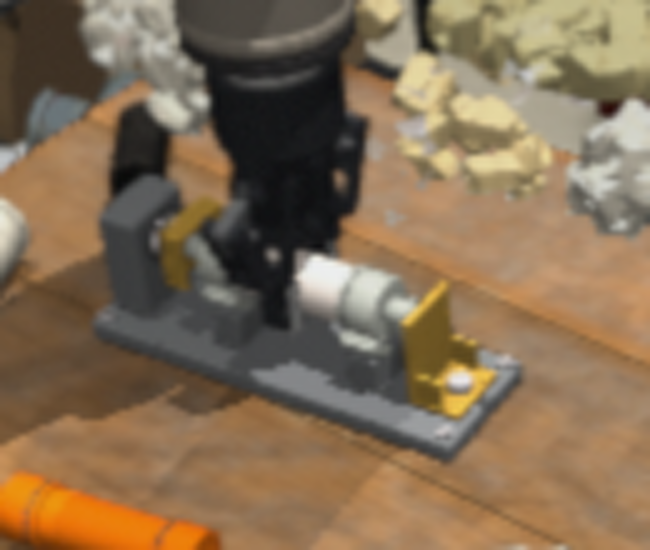

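The fuse is now level with its axis at about 60 mm, and in the crop the far stud is behind the plate at (405,310). I'll ease the load and let go.

Request:
{"name": "jog_arm", "arguments": {"targets": [0,0,-0.15,0,0,0,-0.15,0], "force": 20}}

```text
time_s: 13.42
eef_pos: [0.5202, 0.189, 0.0374]
eef_rot: [[-0.133, 0.991, -0.0], [0.991, 0.133, -0.001], [-0.001, -0.0, -1.0]]
wrist_force: [-1.5, -11.6, 5.4]
width: 0.373
```

Request:
{"name": "jog_arm", "arguments": {"targets": [0,0,0,0,0,0,0,0,0,0,0,0,0,0,0,0,0,0,0,0], "jaw": 1}}

```text
time_s: 14.05
eef_pos: [0.5201, 0.1908, 0.0371]
eef_rot: [[-0.134, 0.991, -0.0], [0.991, 0.134, 0.0], [0.0, -0.0, -1.0]]
wrist_force: [0.3, 0.1, 0.1]
width: 1.001
```

```bash
python3 -c "
from m import *
c=rep('w13')"
```

```text
t 14.05 tcpH [10.3 -0.7 37.1] F [0.3 0.1 0.1] w 1.001
hand fuse c(mm) [ 46.2   0.3 -12.6] yaw,tilt [ 0.8 21.7] cost 2.0414091668057037e-06 2119
-10 60 [76.5, 77.2, 78.1]; -7 67 [76.3, 77.3, 78.3]; -4 69 [76.1, 77.3, 78.3]; -1 69 [76.2, 77.3, 78.1]; 2 73 [75.9, 77.2, 78.4]; 5 68 [76.3, 77.2, 78.3]; 8 74 [76.1, 77.2, 78.3]; 11 76 [76.1, 77.1, 78.2]; 14 73 [76.0, 77.0, 77.8]; 17 173 [76.2, 111.5, 125.6]; 20 936 [76.6, 120.7, 127.0]; 23 78 [75.9, 76.9, 78.1]; 26 80 [76.1, 77.2, 78.1]; 29 81 [75.9, 76.9, 77.9]; 32 90 [76.1, 77.1, 78.0]; 35 94 [76.0, 77.0, 78.5]; 38 66 [76.1, 77.5, 79.3]; 41 95 [77.7, 78.7, 80.1]; 44 106 [77.7, 78.8, 79.9]; 47 107 [77.2, 78.6, 79.8]; 50 102 [77.4, 78.6, 79.5]; 53 110 [77.6, 78.5, 79.6]; 56 107 [77.2, 78.5, 79.6]; 59 109 [77.3, 78.4, 79.8]; 62 211 [65.0, 76.6, 79.4]; 65 94 [65.8, 67.2, 68.6]; 68 44 [66.6, 67.4, 68.5]; 71 104 [78.5, 79.8, 81.1]; 74 128 [78.3, 79.9, 81.4]; 77 141 [78.7, 79.9, 80.9]; 80 146 [78.3, 79.7, 81.1]; 83 140 [78.5, 79.9, 80.9]; 86 147 [70.4, 74.4, 80.6]; 89 124 [64.3, 66.3, 73.9]; 92 144 [64.6, 72.6, 74.7];
```

View pics/w13.png

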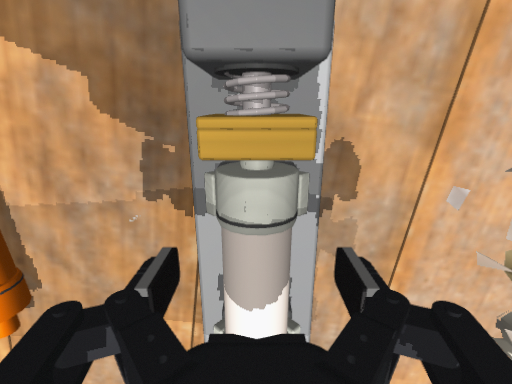

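The jaws are open. The fuse lies level with its axis at 60 mm and its stud under the hood at (257,163), and it has slid back against the end plate. I'll retreat upward and back so I can inspect the far end.

Request:
{"name": "jog_arm", "arguments": {"targets": [0,0,-3,0,0,0,-7,0,0,0,-13,0,-5,0,-18,0,-11,0,-20,0,-17,0,-20,0,-23,0,-20,0,-25,0,-20,0,-25,0,-20,0,-25,0,-20,0]}}

```text
time_s: 15.35
eef_pos: [0.5537, -0.0561, 0.237]
eef_rot: [[-0.135, 0.991, -0.0], [0.991, 0.135, 0.0], [0.0, -0.0, -1.0]]
wrist_force: [-0.5, 0.4, -0.5]
width: 1.0
```

```bash
python3 -c "
from m import *
c=snap('wrist','w14');prof(c,-100,100,3);
im=c['pixels'];u=proj(c,[[O[0],O[1],.06]])[0];print(u)
X,q,R,p=fusefromwrist(c);H=toH(X)*1000
k=(abs(H[:,1]+1)<24)&(H[:,2]>30)&(H[:,2]<90)&(abs(H[:,0])<100)
x,cc=fitfuse(np.c_[H[k]]/1000*1.0,np.array([.003,-.0008,.06]),0.) if 0 else (0,0)
G=H[(abs(H[:,1]+1)<21)&(H[:,2]>55)&(H[:,2]<80)&(H[:,0]>-72)&(H[:,0]<66)]/1000
x,cc=fitfuse(G,np.array([.003,-.0008,.06]),0.);print('fuse in H',(x[:3]*1000).round(1),np.degrees(x[3:]).round(2),cc)
s=snap('scene','s14');cv2.imwrite('pics/s14c.png',cv2.resize(s['pixels'][100:200,130:260],None,fx=5,fy=5,interpolation=cv2.INTER_CUBIC))
t=snap('top','t14')
"
```

```text
-82 69 [37.2, 58.0, 74.0]; -79 22 [71.7, 74.2, 75.7]; -76 10 [72.5, 73.2, 74.9]; -73 23 [67.2, 68.6, 69.8]; -70 20 [67.4, 68.5, 69.6]; -67 23 [67.0, 68.3, 69.4]; -64 20 [66.0, 68.1, 69.9]; -61 4 [66.1, 67.0, 67.8]; 
[255.34998903 -76.21435413]
fuse in H [ 0.3 -0.3 55.4] [ 0.37 -4.32] 1.870217954364459e-07
```

View pics/w14.png

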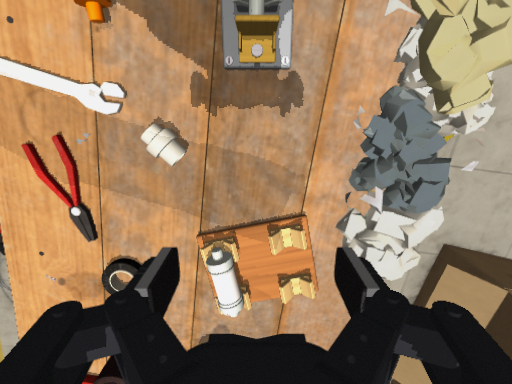

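View pics/s14c.png

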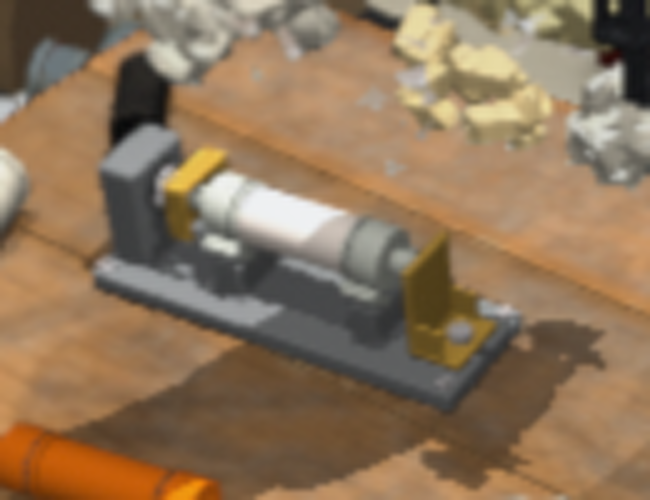

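View pics/t14.png

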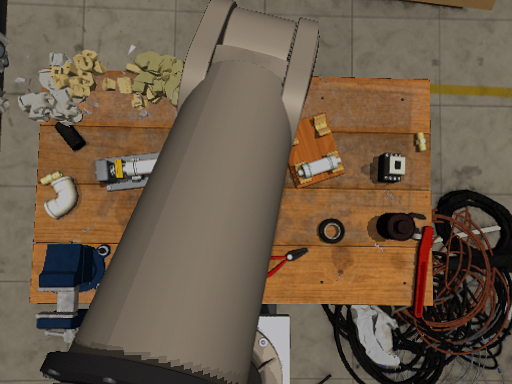

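```bash
python3 -c "
from h import *
print(observe()['dq'].round(3));print(finish_job())"
```

```text
[ 0.002 -0.001  0.004 -0.001 -0.001 -0.     0.002]
the job is handed in; nothing more can be done
None
```

The long white fuse is in the holder, lying level on both saddles and clamped between the contacts. I handed the job in at about 15.5 s, with the jaws open and the arm well clear.

**How it went in:** I gripped the fuse by its barrel and tilted it to about 19° in the grip by pressing one cap on the top of the end plate. The low stud went under the hood and pressed the spring back. The largest spring travel I measured was about 16 mm, and the largest wrist force at any reading was about 28 N. I then tipped the far end down behind the plate and let go.

**Last checks:**
- **Height:** the stud tops read 67 to 68.5 mm, which puts the axis at about 60 mm at both ends.
- **Clamping:** the far stud lies against the end plate, and the spring is about 11 mm in by depth, near the 12 mm end of the 4–12 mm seated range.
- **Position along the holder:** the centre is about 3 to 4 mm from the seat point towards the spring. This is close to the 4 mm limit, because the end plate is clamped near the inner end of its range.
- **Other things:** the short fuse is still in the cradle. In the last pictures the tape, union and contactor looked unmoved, but I did not measure them.

**Problems and disagreements:**
- The fuse slipped about 3 mm in the grip during tip-down. I pushed a little further in before lowering the far end past the plate.
- My automatic fit of the fuse shape gave wrong results whenever the hood or the view cut the fuse off. In the final check it read 55 mm height and 4° of tilt, so I relied on the depth readings and pictures instead.

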